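# Feed the top blank from the magazine to the index table

### The arm

A 6-joint arm with a two-finger parallel gripper is mounted at the origin on a cart in front of the work surface, level with it; the furniture and walls round the work are solid. World frame = base frame: x ahead of the robot, y to its left, z up, the work surface at z = 0. Lengths are in mm, angles in rad, forces in N, time in s.
With the tool pointing down it reaches from about 275 to 825 mm from the base axis. Payload 4.9 kg.
Tool frame: the origin (TCP) lies on the centre line of the jaws, within the pads' length; the fingertips stand 25 mm ahead of it and the grasp point (between the pads) lies 6 mm ahead of it; z points along the fingers, y is the line along which they close (so a half turn about z gives the same grasp; the last joint's range is limited). The gripper opens to 85 mm and grips with 20 to 120 N. Pads are 22 mm wide; open, the fingers measure 114 mm over their backs; the gripper's body (76 mm by 85 mm) begins 54 mm behind the grasp point. The pads swing forward as they close: fully open they stand 13 mm farther back than shut.
Start: joints at [-1.412, 0.326, -0.193, 1.052, 0, 1.437], TCP at [158.761, -526.606, 256.281] pointing down, gripper open.
Joint ranges: [-2.65, 2.65], [-0.97, 1.79], [-1.3, 1.35], [-1.93, 2.1], [-1.47, 1.37], [-3.14, 3.14]. Speed limits (rad/s): [2.57, 2.57, 3.14, 3.14, 3.14, 3.14].

### API

Orientations are given as a unit quaternion [x, y, z, w].
In Python, from workcell import manip, optics, look_for, outline_of, tip_of gives the robot as it stands.
- The arm moves only by the shell command python3 -m handwheel 'ROWS' [FORCE]. ROWS is JSON, a list of rows, each an object with "translation": the shift along the world's x, y, z scaled (see below), a list of three; "spin": the turn about the world's z scaled (see below); "claw": the opening, from 0 (shut) to 1 (fully open). In form: [{"translation": [tx, ty, tz], "spin": spin, "claw": claw}, ...]. A call has 1 to 20 rows; each row is the pose to reach, as a shift and turn from the pose commanded when the call began, turning the shorter way round; what a row does not reach only later rows make up. The controller multiplies each number of a shift by 150 mm and each number of a turn by pi rad. A row lasts 1/12 s, in which the tool goes at most 41.7 mm and 7.16 degrees, less where a joint would pass 70% of its speed; a pose out of reach is approached as far as the arm can. A call with a number of a shift or a turn outside -1 to 1 is refused whole. A call with a gripper value outside its range is refused whole. The fingers move at their own pace and stop on an object; FORCE is the grip in N (left out, the last holds). Time passes only in rows, so rows that repeat a pose let the fingers close. It gives the time, the measured TCP pose, the force, the opening and the grip force at its end, in the units of the state.
- manip.observe(): the state, without advancing time (a new reading comes with each control period).
- optics.capture(name): name is "side" or "top" or "wrist"; returns a dict with "pixels" (420x560x3 uint8, blue, green, red), "depth" (420x560 float32, mm along the optical axis (not along the pixel's ray), 0 where there is no reading), "intrinsics" (3x3 intrinsics, pixels), "camera_from_world" (4x4, takes a point from world to camera coordinates). Camera axes: x right, y up, looking along -z (the intrinsics and any distortion apply to the point x, -y, -z); pixel columns grow to the right and rows downward; lengths in mm; the calibration is good to about 2 mm. A picture is of the moment at which its call begins.
- manip.hand_in(): hands the job in; it is judged then, once.
Trained networks look in a picture, given as the dict that the camera call returned (one of the last four; its "shot" number tells which), for a name from the list of things; names that differ only in an ending like _2 or _b are one class to them, and where a whole thing is asked for, a point or a joint stands for the part that bears it (a point fixed in the world has none). Each returns a list of dicts, best first, with "score" (0 to 1); they miss things now and then, are a little off and sometimes report something else, mostly with a low value. They report only what shows in the picture. A call takes as long as a camera call.
- look_for(label, picture): "xyz" ([x, y, z] in mm, in world coordinates, good to about 4 mm: the middle of the surface that is visible of it).
- outline_of(label, picture): "region" (420x560 bool, what is visible of it).
- tip_of(label, picture): "xyz" ([x, y, z] in mm, in world coordinates, good to about 4 mm: a listed point, or the origin of a listed thing).
The state is a dict: "time": time; "joint_positions": joint angles; "dq": joint speeds; "joint_efforts": joint torques, N m; "tool_pos": TCP position; "eef_rot": TCP orientation; "contact_force": force on the tool from outside, world axes, zero at the start; "torque": the same for the moment, N m; "width": opening from 0.0 (shut) to 1.0 (fully open); "grasp_force": force on a finger pad.
Only numpy, scipy, OpenCV 4.12 (cv2) and the standard library are available. Lean on these libraries where they do the work, as an engineer would, in place of code of your own. Each camera call takes 0.05 s, during which the arm holds its last target. There are 200 camera calls.

### The job

Slide the top aluminium blank forward out of the magazine until about a third of it overhangs the front edge, then pinch the overhanging end and lay the blank flat, centred and square on the pad of the index table that faces the robot. Then push the table round by its red post, anticlockwise seen from above, a quarter turn to its next detent, with the blank still lying in place on its pad. Leave the other blanks in the magazine, and do not disturb the marker.

Things in the scene. Friction and masses are not known exactly. Their poses are not given: they have to be found in the camera images.
- magazine: Fixed raised magazine with a blue column, holding three stacked blanks on its deck, 64 mm up. Origin: centre of its foot (120 x 66 x 10 mm), on the table top. x is the blanks' length, -x its front (roughly the robot's right), z up. Side rails (outer faces at y = +-28 mm, x within +-48 mm) rise to 75 mm, 1 mm below the top face of the top blank; the rear lip is like the front one.
- magazine_front (a point): Middle of the outer upper edge of the magazine's front lip, over which the top blank is slid: 50 mm in front (-x) of the magazine's centre, 71 mm above the table top. Same axes as the magazine. The lip holds back only the two lower blanks. In front of it is free space down to the 10 mm high foot, which ends 10 mm farther out.
- blank_top: Top blank, to be fed: aluminium plate, lightly oiled, 90 (x) x 40 (y) x 4 mm, about 60 g. Origin: centre of its underside, at first 72 mm above the table top. x along its length, as the magazine's; -x end in front. Pressed by closed fingertips (about 8 N) and drawn forward it slides over the blank below, which the lip holds; the side rails guide it with 2 mm play each side.
- blank_mid: The second blank, same size, directly under the top one; must stay in the magazine. Origin: centre of its underside.
- blank_low: The lowest blank, same size; must stay in the magazine. Origin: centre of its underside.
- table_axis (a point): Point on the vertical turning axis of the index table, at the height of its turning plate's top face (34 mm above the table top). The turning plate is a steel disc of 95 mm radius with four green pads a quarter turn apart.
- load_pad (a point): Centre of the rubber top face (60 mm above the table top) of the pad that faces the robot at the start; moves with the table. x is radial (+x towards the table's axis, 70 mm away), y across, z up. The pad is 50 (x) x 30 (y) mm and stands 26 mm above the disc, so a centred blank sticks out 20 mm at each end and 5 mm at each side.
- post (a point): Centre of the red cylinder (18 mm diameter, 32 mm high, from 88 to 120 mm above the table top) on the index table's upright post, 85 mm from the axis and 45 degrees clockwise from the loading pad seen from above; moves with the table. Push it sideways there, smoothly, at some 60 mm/s: jerks shift the blank on its pad.
- index_table (a joint): Angle of the index table: 0 in its first detent (start), grows anticlockwise seen from above, 1.571 in the next detent, where it also stops. An over-centre spring holds it in either detent (about 0.25 N m to leave, some 3 N at the post) and draws it on into the nearer one when it is past half way; it is damped.
- marker: Black and red marker, 128 x 16 mm, lying loose on the table; leave it where it is. Origin: centre of its underside.

How it is judged (in metres and radians):
On the way, in this order (a step that is already met when the one before it is completed fails the run):
1. the top blank overhangs the front lip of the magazine by at least 22 mm while it still lies flat on the stack (x of blank_top in the frame of magazine below -0.027 m and z of blank_top in the frame of magazine between 0.069 and 0.075 m and angle between blank_top's own z axis and vertical below 0.08 rad), for 0.2 s.
2. the blank lies released, flat, centred and square on the loading pad, with the table still in its first detent (horizontal distance between blank_top and load_pad below 0.012 m and distance between blank_top and load_pad below 0.013 m and angle between the x axis of blank_top and the x axis of load_pad, either way round below 0.17 rad and angle between blank_top's own z axis and vertical below 0.06 rad and contact force between blank_top and the fingers below 0.1 N and linear speed of blank_top below 0.02 m/s and value of joint index_table below 0.15 rad), for 0.2 s.
3. the index table is in its next detent (value of joint index_table above 1.5 rad), for 0.2 s.
At the end, for the whole second after the job is handed in: The index table is in its next detent (joint above 1.5 rad); the fed blank is at rest and released, flat on its pad, centre within 14 mm of the pad's centre, its length within 0.2 rad of the pad's; the other two blanks lie in the magazine, within 12 mm of its centre (value of joint index_table above 1.5 rad and horizontal distance between blank_top and load_pad below 0.014 m and distance between blank_top and load_pad below 0.015 m and angle between the x axis of blank_top and the x axis of load_pad, either way round below 0.2 rad and angle between blank_top's own z axis and vertical below 0.06 rad and linear speed of blank_top below 0.02 m/s and distance between blank_mid and magazine below 0.074 m and horizontal distance between each of blank_mid, blank_low and magazine below 0.012 m and distance between blank_low and magazine below 0.07 m); the robot touches nothing.
It fails at once if one of the lower blanks leaves its place in the magazine (distance of any of blank_mid, blank_low from where it was at the start of the episode above 0.02 m).
It fails at once if the marker is pushed away by more than 30 mm (distance of marker from where it was at the start of the episode above 0.03 m).
It fails at once if the table is turned before the blank lies on its pad (value of joint index_table above 0.6 rad and distance between blank_top and load_pad above 0.03 m).
It also fails if it takes over 61 s, if anything falls off the work surface, if the arm or the gripper's body presses on something with over 40 N, if the wrist force passes 120 N, or if a joint passes its speed limit or range.

## Working session

There is one attempt and no reset: what is moved stays moved. The work goes in short steps, Python scripts to look and compute and a shell command to move; the robot and the scene stay as the last step left them, time stands still between calls to the robot, and variables do not carry over. Pictures are saved under pics/ and viewed, at most 10 in all, crops included, and the job is handed in when it is done.

```bash
mkdir -p pics
cat > h.py <<'E'
import numpy as np, cv2
from workcell import manip, optics, look_for, outline_of, tip_of
def pts(p,mask):
    v,u=np.nonzero(mask&(p["depth"]>0)); d=p["depth"][v,u]; K=np.array(p["intrinsics"])
    c=np.stack([(u-K[0,2])*d/K[0,0],-(v-K[1,2])*d/K[1,1],-d,np.ones_like(d)])
    return (np.linalg.inv(np.array(p["camera_from_world"]))@c)[:3].T
E
python3 - <<'E'
from h import *
s=manip.observe(); print(s["time"],s["tool_pos"],s["eef_rot"])
for c in ["top","side"]:
    p=optics.capture(c); cv2.imwrite(f"pics/{c}0.png",p["pixels"])
    for n in ["magazine_front","table_axis","load_pad","post","blank_top","magazine","marker"]:
        r=tip_of(n,p); print(c,n,[(np.round(x["xyz"]).tolist(),round(x["score"],2)) for x in r[:2]])
    for n in ["blank_top","load_pad","post","marker"]:
        r=outline_of(n,p)
        if r:
            q=pts(p,r[0]["region"]); 
            if len(q): print(n,r[0]["score"],len(q),np.median(q,0).round(1),cv2.minAreaRect(q[:,:2].astype(np.float32)), np.percentile(q[:,2],[5,95]))
E
```

```text
0.0 [ 158.69792214 -526.03455456  255.49698918] [ 9.89299564e-01  1.45895835e-01 -8.14815031e-06 -8.82201849e-04]
top magazine_front [([393.0, 261.0, 69.0], 0.67)]
top table_axis [([523.0, -52.0, 32.0], 0.63)]
top load_pad [([452.0, -47.0, 59.0], 0.92)]
top post [([468.0, 10.0, 107.0], 0.9)]
top blank_top [([395.0, 308.0, 72.0], 0.57)]
top magazine [([396.0, 312.0, -1.0], 0.88)]
top marker [([393.0, 262.0, 68.0], 0.72), ([415.0, 105.0, -4.0], 0.71)]
blank_top 0.86 1344 [394.8 311.2  76.5] ((394.7829895019531, 313.2039794921875), (95.77336120605469, 40.413265228271484), 86.04070281982422) [73.73105692 78.89739298]
load_pad 0.89 9172 [517.5 -47.9  35.2] ((596.947509765625, -170.81167602539062), (197.7726593017578, 473.6588439941406), 31.60238265991211) [31.65175398 61.47706707]
post 0.84 8908 [517.  -47.   35.3] ((550.785888671875, -180.81614685058594), (189.0889434814453, 456.036865234375), 12.788481712341309) [31.94590968 61.5041332 ]
marker 0.56 610 [416.4 104.9  14.4] ((417.12774658203125, 105.43354797363281), (128.0800323486328, 16.190208435058594), 80.15392303466797) [ 9.40186967
[... 288 characters left out ...]
([400.0, 307.0, -3.0], 0.55)]
side marker []
blank_top 0.96 930 [395.9 314.9  75.3] ((391.4861755371094, 253.33338928222656), (206.86062622070312, 45.3321533203125), 85.02001953125) [69.18553822 76.61386225]
load_pad 0.94 2728 [517.8 -24.7  34.5] ((503.05303955078125, -907.7057495117188), (233.3324737548828, 1987.6524658203125), 0.37007778882980347) [25.64620967 77.39332354]
post 0.8 2674 [517.7 -24.6  34.5] ((499.4619140625, -908.3626098632812), (240.5230255126953, 1969.5181884765625), 0.3700777590274811) [26.30791003 73.34223999]
marker 0.54 286 [419.  114.5  12.8] ((418.74859619140625, 104.25253295898438), (128.81272888183594, 19.72711944580078), 81.374755859375) [-0.92932489 15.7443776 ]
```

View pics/top0.png

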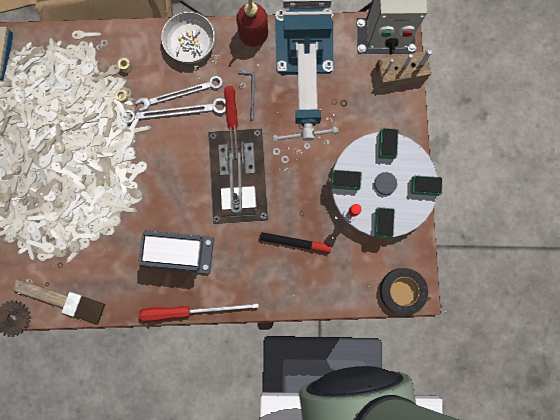

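View pics/side0.png

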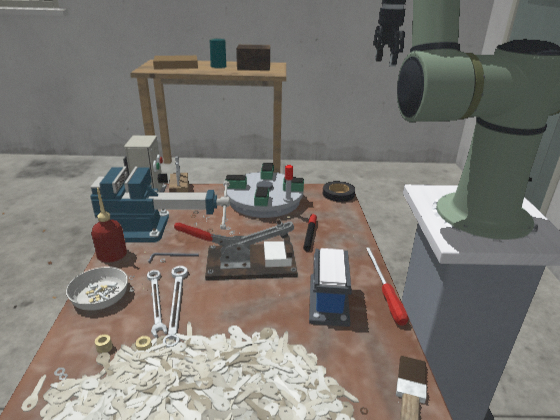

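The top view shows the magazine at px (170,252) with its front to the right (-y). The index table is at (385,184), its red post at (355,210) and the marker at (295,243). The network points agree between the two cameras, to a few mm. The side view shows the magazine at (330,280) with the blanks on top, and nothing tall on the route. I'll move over the magazine now.

```bash
H="python3 -m handwheel"
python3 -m handwheel '[{"translation":[0.2,0.23,0],"spin":0.02,"claw":0},{"translation":[0.4,0.46,0],"spin":0.04,"claw":0},{"translation":[0.6,0.69,0],"spin":0.05,"claw":0},{"translation":[0.8,0.92,0],"spin":0.064,"claw":0},{"translation":[0.8,0.92,0],"spin":0.064,"claw":0}]' | tail -c 300
python3 -m handwheel '[{"translation":[0.2,0.23,0],"spin":0.02,"claw":0},{"translation":[0.4,0.46,0],"spin":0.04,"claw":0},{"translation":[0.6,0.69,0],"spin":0.05,"claw":0},{"translation":[0.78,0.92,0],"spin":0.064,"claw":0}]' | tail -c 300
python3 -m handwheel '[{"translation":[0,0.23,0],"spin":0.02,"claw":0},{"translation":[0,0.46,0],"spin":0.04,"claw":0},{"translation":[0,0.69,0],"spin":0.05,"claw":0},{"translation":[0,0.92,0],"spin":0.064,"claw":0}]' >/dev/null
python3 -m handwheel '[{"translation":[0,0.23,0],"spin":0.02,"claw":0},{"translation":[0,0.46,0],"spin":0.04,"claw":0},{"translation":[0,0.69,0],"spin":0.05,"claw":0},{"translation":[0,0.92,0],"spin":0.064,"claw":0}]' >/dev/null
python3 -m handwheel '[{"translation":[0,0.23,0],"spin":0.02,"claw":0},{"translation":[0,0.46,0],"spin":0.04,"claw":0},{"translation":[0,0.69,0],"spin":0.05,"claw":0},{"translation":[0,0.92,0],"spin":0.064,"claw":0}]' >/dev/null
python3 -m handwheel '[{"translation":[0,0.23,0],"spin":0.02,"claw":0},{"translation":[0,0.46,0],"spin":0.04,"claw":0},{"translation":[0,0.69,0],"spin":0.05,"claw":0},{"translation":[0,0.92,0],"spin":0.064,"claw":0},{"translation":[0,0.92,0],"spin":0.064,"claw":0},{"translation":[0,0.92,0],"spin":0.064,"claw":0}]'
cat >> h.py <<'E'
def yaw(s): q=s["eef_rot"]; return np.degrees(2*np.arctan2(q[1],q[0]))
E
python3 - <<'E'
from h import *
s=manip.observe(); print(s["time"],s["tool_pos"],yaw(s),s["contact_force"],s["joint_positions"])
p=optics.capture("wrist"); cv2.imwrite("pics/w1.png",p["pixels"])
for n in ["magazine_front","blank_top","magazine"]:
    print(n,[(np.round(x["xyz"],1).tolist(),round(x["score"],2)) for x in tip_of(n,p)[:2]])
r=outline_of("blank_top",p)
if r:
    q=pts(p,r[0]["region"]); print(np.median(q,0)); q=q[abs(q[:,2]-np.median(q[:,2]))<4]; print(len(q),cv2.minAreaRect(q[:,:2].astype(np.float32)))
E
```

```text
time: 1.62
tool_pos: [280.7, -384.7, 256.3]
eef_rot: [0.969, 0.247, 0.001, -0.001]
contact_force: [-0.8, 0.8, -0.7]
width: 0.3
grasp_force: 0.0
time: 1.95
tool_pos: [387.9, -260.4, 256.6]
eef_rot: [0.94, 0.341, 0.0, 0.0]
contact_force: [1.1, -0.1, -0.5]
width: 0.001
grasp_force: 0.0
time: 3.45
tool_pos: [386.5, 291.5, 256.1]
eef_rot: [0.731, 0.682, -0.0, 0.0]
contact_force: [-0.6, 0.1, -0.5]
width: -0.0
grasp_force: 0.0
3.45 [386.47777432 291.49501707 256.06126846] 86.07046001979705 [-0.64993995  0.12604755 -0.51137836] [ 4.93761925e-01  2.04923890e-01 -3.57800396e-01  1.00835441e+00
 -3.23929886e-04  2.13314171e+00]
magazine_front [([392.4, 261.7, 72.9], 0.86)]
blank_top [([392.5, 305.6, 69.7], 0.6)]
magazine []
[396.149137   311.62183298  75.8417169 ]
4105 ((396.3763732910156, 309.0006408691406), (89.7090072631836, 39.58741760253906), 85.52610778808594)
```

View pics/w1.png

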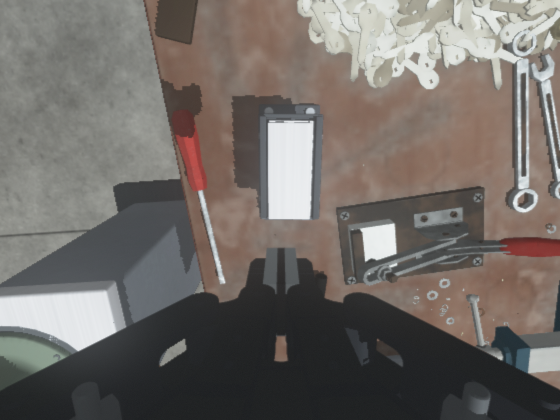

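The wrist view shows the blank at px (290,170), aligned with the fingers at (282,270). Measured centre is about (396.4, 310.5) with yaw 85.7 deg. Next I descend to just above it, 12 mm behind its centre.

```bash
python3 -m handwheel '[{"translation":[0.07,0.21,-0.2],"spin":0,"claw":0},{"translation":[0.07,0.21,-0.4],"spin":0,"claw":0},{"translation":[0.07,0.21,-0.6],"spin":0,"claw":0},{"translation":[0.07,0.21,-0.8],"spin":0,"claw":0},{"translation":[0.07,0.21,-0.92],"spin":0,"claw":0},{"translation":[0.07,0.21,-0.99],"spin":0,"claw":0},{"translation":[0.07,0.21,-0.99],"spin":0,"claw":0},{"translation":[0.07,0.21,-0.99],"spin":0,"claw":0}]'
python3 -m handwheel '[{"translation":[0,0,-0.01],"spin":0,"claw":0},{"translation":[0,0,-0.02],"spin":0,"claw":0},{"translation":[0,0,-0.025],"spin":0,"claw":0},{"translation":[0,0,-0.025],"spin":0,"claw":0}]'
```

```text
time: 4.37
tool_pos: [397.4, 320.8, 107.7]
eef_rot: [0.733, 0.681, -0.001, -0.0]
contact_force: [0.4, 0.5, 0.2]
width: 0.002
grasp_force: 0.0
time: 4.7
tool_pos: [397.7, 321.9, 104.6]
eef_rot: [0.732, 0.681, 0.001, 0.0]
contact_force: [0.4, -0.5, -0.0]
width: 0.0
grasp_force: 0.0
```

```bash
python3 -m handwheel '[{"translation":[0,0,-0.007],"spin":0,"claw":0},{"translation":[0,0,-0.014],"spin":0,"claw":0},{"translation":[0,0,-0.02],"spin":0,"claw":0},{"translation":[0,0,-0.02],"spin":0,"claw":0}]'
```

```text
time: 5.03
tool_pos: [397.4, 321.8, 101.1]
eef_rot: [0.732, 0.681, 0.0, 0.0]
contact_force: [0.3, -0.1, 0.9]
width: 0.003
grasp_force: 0.6
```

```bash
python3 -m handwheel '[{"translation":[0,0,-0.005],"spin":0,"claw":0},{"translation":[0,0,-0.005],"spin":0,"claw":0},{"translation":[0,0,-0.005],"spin":0,"claw":0}]'
```

```text
time: 5.28
tool_pos: [397.4, 321.9, 101.0]
eef_rot: [0.732, 0.681, 0.0, 0.0]
contact_force: [-1.3, -0.8, 7.4]
width: 0.001
grasp_force: 3.9
```

```bash
python3 -m handwheel '[{"translation":[-0.001,-0.015,-0.001],"spin":0,"claw":0},{"translation":[-0.003,-0.04,-0.001],"spin":0,"claw":0},{"translation":[-0.005,-0.065,-0.001],"spin":0,"claw":0},{"translation":[-0.007,-0.09,-0.001],"spin":0,"claw":0}]'
python3 -m handwheel '[{"translation":[-0.002,-0.025,0],"spin":0,"claw":0},{"translation":[-0.004,-0.05,0],"spin":0,"claw":0},{"translation":[-0.006,-0.075,0],"spin":0,"claw":0},{"translation":[-0.008,-0.1,0],"spin":0,"claw":0},{"translation":[-0.01,-0.125,0],"spin":0,"claw":0},{"translation":[-0.011,-0.14,0],"spin":0,"claw":0},{"translation":[-0.011,-0.14,0],"spin":0,"claw":0},{"translation":[-0.011,-0.14,0],"spin":0,"claw":0}]'
python3 - <<'E'
from h import *
p=optics.capture("top"); r=outline_of("blank_top",p)
for r0 in r[:2]:
    q=pts(p,r0["region"]); print(r0["score"],len(q),np.median(q,0).round(1),cv2.minAreaRect(q[:,:2].astype(np.float32)))
E
```

```text
time: 5.62
tool_pos: [397.3, 309.2, 101.1]
eef_rot: [0.732, 0.681, 0.002, -0.0]
contact_force: [-0.2, 1.1, 5.3]
width: 0.001
grasp_force: 2.6
time: 6.28
tool_pos: [395.6, 287.7, 101.0]
eef_rot: [0.732, 0.681, 0.001, 0.0]
contact_force: [-0.4, 0.3, 7.1]
width: 0.002
grasp_force: 3.2
0.91 659 [390.5 254.6  76.5] ((393.0542297363281, 256.1639099121094), (48.11247634887695, 43.4035758972168), 85.18789672851562)
0.25 307 [369.8 269.   60.4] ((391.82928466796875, 271.4627685546875), (50.46677780151367, 66.6849594116211), 82.39993286132812)
```

Sliding worked (front end is now at y of about 232). Next: lift, flip the wrist half a turn, open, and look.

```bash
python3 -m handwheel '[{"translation":[0,0,0.05],"spin":0,"claw":0},{"translation":[0,0,0.15],"spin":0,"claw":0},{"translation":[0,0,0.3],"spin":0.04,"claw":0.3},{"translation":[0,0,0.45],"spin":0.08,"claw":0.85},{"translation":[0,0,0.6],"spin":0.12,"claw":0.85},{"translation":[0,0,0.75],"spin":0.16,"claw":0.85},{"translation":[0,0,0.85],"spin":0.2,"claw":0.85},{"translation":[0,0,0.9],"spin":0.24,"claw":0.85},{"translation":[0,0,0.9],"spin":0.28,"claw":0.85},{"translation":[0,0,0.9],"spin":0.32,"claw":0.85},{"translation":[0,0,0.9],"spin":0.36,"claw":0.85},{"translation":[0,0,0.9],"spin":0.4,"claw":0.85},{"translation":[0,0,0.9],"spin":0.44,"claw":0.85},{"translation":[0,0,0.9],"spin":0.48,"claw":0.85}]'
python3 -m handwheel '[{"translation":[0,0,0],"spin":0.04,"claw":0.85},{"translation":[0,0,0],"spin":0.08,"claw":0.85},{"translation":[0,0,0],"spin":0.12,"claw":0.85},{"translation":[0,0,0],"spin":0.16,"claw":0.85},{"translation":[0,0,0],"spin":0.2,"claw":0.85},{"translation":[0,0,0],"spin":0.24,"claw":0.85},{"translation":[0,0,0],"spin":0.28,"claw":0.85},{"translation":[0,0,0],"spin":0.32,"claw":0.85},{"translation":[0,0,0],"spin":0.36,"claw":0.85},{"translation":[0,0,0],"spin":0.4,"claw":0.85},{"translation":[0,0,0],"spin":0.44,"claw":0.85},{"translation":[0,0,0],"spin":0.48,"claw":0.85},{"translation":[0,0,0],"spin":0.52,"claw":0.85},{"translation":[0,0,0],"spin":0.52,"claw":0.85},{"translation":[0,0,0],"spin":0.52,"claw":0.85}]'
python3 - <<'E'
from h import *
s=manip.observe(); print(s["time"],s["tool_pos"],yaw(s),s["joint_positions"][5])
p=optics.capture("wrist"); cv2.imwrite("pics/w2.png",p["pixels"])
for n in ["magazine_front","blank_top"]:
    print(n,[(np.round(x["xyz"],1).tolist(),round(x["score"],2)) for x in tip_of(n,p)[:2]])
r=outline_of("blank_top",p)
for r0 in r[:2]:
    q=pts(p,r0["region"]); print(np.median(q,0)); q=q[abs(q[:,2]-76)<4]; print(len(q),cv2.minAreaRect(q[:,:2].astype(np.float32)))
E
```

```text
time: 7.55
tool_pos: [394.3, 287.1, 235.4]
eef_rot: [0.068, 0.998, -0.0, -0.0]
contact_force: [-0.6, -1.0, -1.4]
width: 0.847
grasp_force: 0.0
time: 8.8
tool_pos: [394.5, 287.2, 235.3]
eef_rot: [-0.677, 0.736, 0.0, -0.0]
contact_force: [0.5, -0.3, 0.9]
width: 0.852
grasp_force: 0.0
8.8 [394.45997924 287.19686617 235.28444457] 265.28915641531415 -1.0106839238585217
magazine_front []
blank_top [([392.6, 272.2, 70.0], 0.86)]
[394.33456647 271.19088977  75.88468236]
4660 ((394.44219970703125, 275.1109924316406), (90.69779968261719, 40.01840591430664), 85.66159057617188)
```

View pics/w2.png

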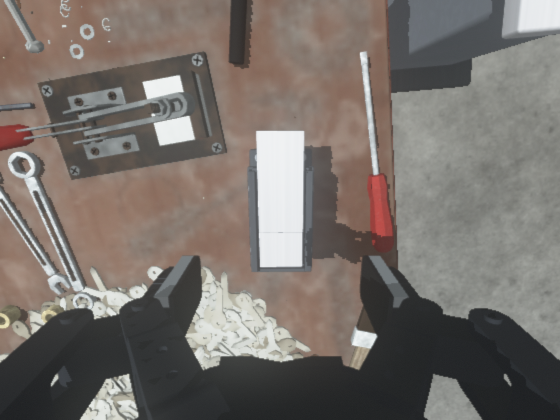

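The wrist view shows the top blank from its front edge at row 130 to its rear edge at row 232, around column 281. It has slid about 35 mm, straight. Now pinch at about (392, 243.7).

```bash
python3 -m handwheel '[{"translation":[-0.01,-0.15,0],"spin":0.002,"claw":0.75},{"translation":[-0.017,-0.29,-0.1],"spin":0.002,"claw":0.75},{"translation":[-0.017,-0.29,-0.3],"spin":0.002,"claw":0.75},{"translation":[-0.017,-0.29,-0.5],"spin":0.002,"claw":0.75},{"translation":[-0.017,-0.29,-0.7],"spin":0.002,"claw":0.75},{"translation":[-0.017,-0.29,-0.85],"spin":0.002,"claw":0.75},{"translation":[-0.017,-0.29,-0.95],"spin":0.002,"claw":0.75},{"translation":[-0.017,-0.29,-0.989],"spin":0.002,"claw":0.75},{"translation":[-0.017,-0.29,-0.989],"spin":0.002,"claw":0.75},{"translation":[-0.017,-0.29,-0.989],"spin":0.002,"claw":0.75}]' 50
python3 -m handwheel '[{"translation":[0,0,0],"spin":0,"claw":0.55},{"translation":[0,0,0],"spin":0,"claw":0.5},{"translation":[0,0,0],"spin":0,"claw":0.48},{"translation":[0,0,0],"spin":0,"claw":0.45},{"translation":[0,0,0],"spin":0,"claw":0.3},{"translation":[0,0,0],"spin":0,"claw":0.3},{"translation":[0,0,0],"spin":0,"claw":0.3},{"translation":[0,0,0],"spin":0,"claw":0.3}]' 50
```

```text
time: 9.83
tool_pos: [392.4, 243.9, 87.2]
eef_rot: [-0.681, 0.733, -0.0, 0.0]
contact_force: [0.4, -0.1, -0.9]
width: 0.75
grasp_force: 0.0
time: 10.5
tool_pos: [392.8, 244.0, 87.5]
eef_rot: [-0.681, 0.733, -0.0, 0.001]
contact_force: [0.6, 0.0, 5.9]
width: 0.447
grasp_force: 49.4
```

```bash
python3 -m handwheel '[{"translation":[0,0,0.03],"spin":0,"claw":0.3},{"translation":[0,0,0.08],"spin":0,"claw":0.3},{"translation":[0,0,0.15],"spin":0,"claw":0.3},{"translation":[0,0,0.25],"spin":0,"claw":0.3},{"translation":[0,0,0.38],"spin":0,"claw":0.3},{"translation":[0,0,0.52],"spin":0,"claw":0.3},{"translation":[0,0,0.65],"spin":0,"claw":0.3},{"translation":[0,0,0.72],"spin":0,"claw":0.3},{"translation":[0,0,0.72],"spin":0,"claw":0.3},{"translation":[0,0,0.72],"spin":0,"claw":0.3}]' 50
python3 - <<'E'
from h import *
s=manip.observe(); print(s["tool_pos"],yaw(s))
for c in ["side","top"]:
  p=optics.capture(c); cv2.imwrite(f"pics/{c}2.png",p["pixels"] if c=="top" else cv2.resize(p["pixels"][130:380,240:500],(780,750))[:600])
  for r0 in outline_of("blank_top",p)[:2]:
    q=pts(p,r0["region"]); print(c,r0["score"],len(q),np.median(q,0).round(1),cv2.minAreaRect(q[:,:2].astype(np.float32)))
    if len(q)>50: print(np.linalg.lstsq(np.c_[q[:,:2]-q[:,:2].mean(0),np.ones(len(q))],q[:,2],rcond=None)[0])
E
```

```text
time: 11.33
tool_pos: [392.3, 243.8, 195.3]
eef_rot: [-0.681, 0.733, -0.0, 0.001]
contact_force: [-0.4, -0.2, -0.6]
width: 0.45
grasp_force: 50.1
[392.29780899 243.83671598 195.29932633] 265.79952672801124
side 0.63 724 [394.  281.5 182.5] ((374.0144348144531, 102.53732299804688), (442.49261474609375, 41.60944366455078), 83.44627380371094)
[8.34762337e-02 4.14108968e-01 1.76642201e+02]
```

View pics/side2.png

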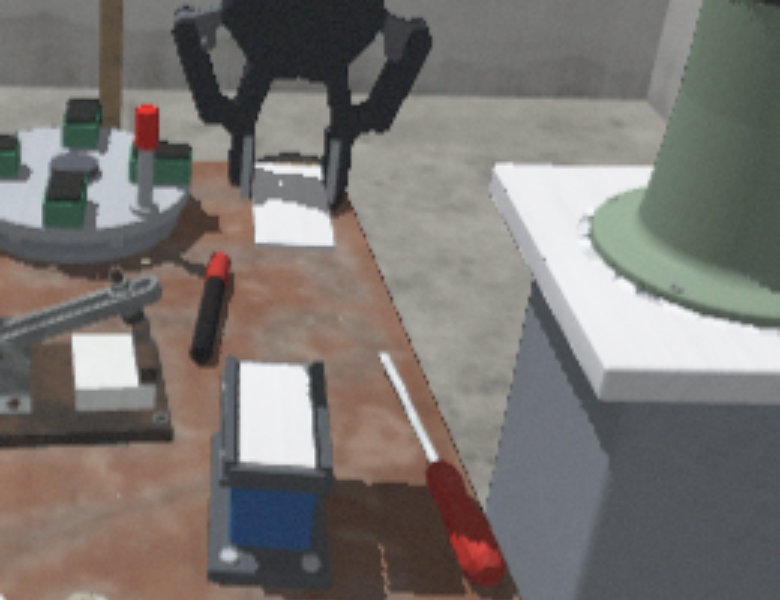

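The side view shows the blank held level in the fingers at about (290,200) in the crop, with the other two still in the magazine at (275,410). Now the pad pose, from the top camera's depth.

Run:
```python
from h import *
from scipy.optimize import minimize
p=optics.capture("top"); q=pts(p,p["depth"]>0)
c=np.array([523.5,-52.5])
r=np.hypot(*(q[:,:2]-c).T)
d=q[(r<110)&(q[:,2]>28)&(q[:,2]<40)]; print("disc",cv2.minEnclosingCircle(d[:,:2].astype(np.float32)),np.median(d[:,2]))
k=q[(r<105)&(r>35)&(q[:,2]>56)&(q[:,2]<65)]; print(len(k),np.median(k[:,2]))
n,l,st,ce=cv2.connectedComponentsWithStats(np.zeros((2,2),np.uint8))
cents=[]
for a in [177,267,357,87]:
    t=c+70*np.array([np.cos(np.radians(a)),np.sin(np.radians(a))])
    m=k[np.hypot(*(k[:,:2]-t).T)<35][:,:2].astype(np.float32)
    R=cv2.minAreaRect(m); print(a,len(m),R); cents.append(R[0])
cents=np.array(cents); ax=cents.mean(0); v=cents-ax
print("axis",ax,[np.degrees(np.arctan2(x[1],x[0])).round(1) for x in v],np.hypot(*v.T))
for n in ["load_pad","post"]: print(n,tip_of(n,p)[:1])
b=outline_of("blank_top",p)
for x in b[:1]: print(x["score"],np.median(pts(p,x["region"]),0))
```

```text
disc ((521.1488647460938, -50.588783264160156), 95.14330291748047) 34.3341977171184
1747 60.06592801508725
177 445 ((451.564453125, -46.819664001464844), (29.281757354736328, 49.23811721801758), 86.89423370361328)
267 432 ((517.6088256835938, -119.51741027832031), (48.16542053222656, 28.755475997924805), 87.26373291015625)
357 424 ((591.1007690429688, -53.888614654541016), (28.751436233520508, 48.800724029541016), 86.70488739013672)
87 442 ((524.9978637695312, 19.863880157470703), (48.61661148071289, 29.472665786743164), 89.5248031616211)
axis [521.31797791 -50.09045219] [np.float64(177.3), np.float64(-93.1), np.float64(-3.1), np.float64(87.0)] [69.83016737 69.52596867 69.88607856 70.05105406]
load_pad [{'xyz': [451.8, -46.2, 57.6], 'score': 0.97}]
post [{'xyz': [469.6, 13.3, 108.4], 'score': 0.88}]
0.23 [517.03481708 -47.74327495  35.29677027]
```

```bash
python3 -m handwheel '[{"translation":[0.01,-0.05,0],"spin":-0.01,"claw":0.3},{"translation":[0.02,-0.16,0],"spin":-0.035,"claw":0.3},{"translation":[0.03,-0.29,0],"spin":-0.07,"claw":0.3},{"translation":[0.045,-0.42,0],"spin":-0.105,"claw":0.3},{"translation":[0.06,-0.56,0],"spin":-0.14,"claw":0.3},{"translation":[0.07,-0.7,0],"spin":-0.175,"claw":0.3},{"translation":[0.08,-0.84,0],"spin":-0.21,"claw":0.3},{"translation":[0.092,-0.962,0],"spin":-0.245,"claw":0.3}]' 50 >/dev/null
python3 -m handwheel '[{"translation":[0.01,-0.13,0],"spin":-0.035,"claw":0.3},{"translation":[0.02,-0.26,0],"spin":-0.07,"claw":0.3},{"translation":[0.03,-0.39,0],"spin":-0.105,"claw":0.3},{"translation":[0.045,-0.52,0],"spin":-0.14,"claw":0.3},{"translation":[0.06,-0.65,0],"spin":-0.175,"claw":0.3},{"translation":[0.07,-0.77,0],"spin":-0.205,"claw":0.3},{"translation":[0.08,-0.88,0],"spin":-0.23,"claw":0.3},{"translation":[0.09,-0.94,0],"spin":-0.243,"claw":0.3},{"translation":[0.092,-0.962,0],"spin":-0.248,"claw":0.3},{"translation":[0.092,-0.962,0],"spin":-0.248,"claw":0.3},{"translation":[0.092,-0.962,0],"spin":-0.248,"claw":0.3}]' 50
python3 - <<'E'
from h import *
s=manip.observe(); print(s["tool_pos"],yaw(s))
p=optics.capture("top"); cv2.imwrite("pics/top3.png",cv2.resize(p["pixels"][100:320,280:480],(545,600)))
q=pts(p,p["depth"]>0)
k=q[(abs(q[:,0]-450)<60)&(abs(q[:,1]+46)<30)&(q[:,2]>165)&(q[:,2]<200)]
print(len(k)); 
if len(k)>30:
    k=k[k[:,0]>440]; print(cv2.minAreaRect(k[:,:2].astype(np.float32)),k.max(0),k.min(0),np.linalg.lstsq(np.c_[k[:,:2]-k[:,:2].mean(0),np.ones(len(k))],k[:,2],rcond=None)[0])
for x in outline_of("blank_top",p)[:1]: m=pts(p,x["region"]);print(x["score"],cv2.minAreaRect(m[:,:2].astype(np.float32)))
E
```

```text
time: 13.32
tool_pos: [419.4, -44.5, 194.7]
eef_rot: [0.025, 1.0, 0.0, -0.0]
contact_force: [-0.5, 1.3, -1.0]
width: 0.448
grasp_force: 50.1
[419.40991623 -44.50926294 194.65916721] 177.10313825006523
672
((468.26824951171875, -43.493797302246094), (40.04267120361328, 52.85992431640625), 88.7095718383789) [494.83920488 -23.21024186 187.1678843 ] [442.25549442 -63.99446054 178.8324233 ] [-5.13901617e-03  1.94873082e-03  1.82612217e+02]
0.72 ((476.8177490234375, -41.32709884643555), (39.226741790771484, 102.76089477539062), 73.72053527832031)
```

View pics/top3.png

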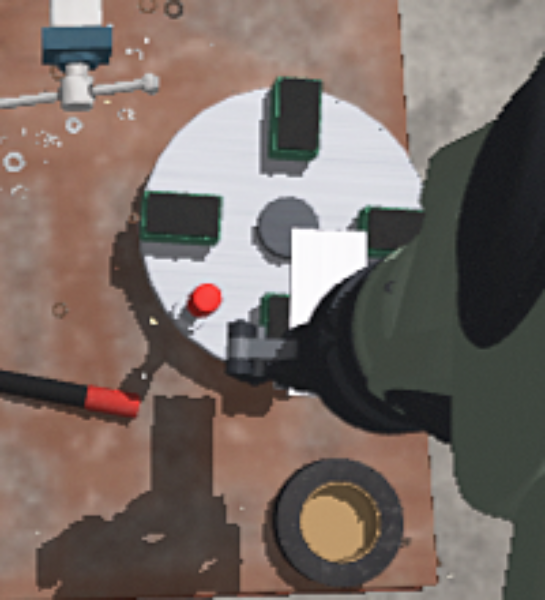

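The blank is level above the pad and about 2 mm short in x, perhaps 2 to 4 mm off in y. I'll lower it to about 20 mm above the pad and measure again there.

```bash
python3 -m handwheel '[{"translation":[0.005,-0.005,-0.05],"spin":0,"claw":0.3},{"translation":[0.01,-0.01,-0.15],"spin":0,"claw":0.3},{"translation":[0.013,-0.013,-0.27],"spin":0,"claw":0.3},{"translation":[0.013,-0.013,-0.4],"spin":0,"claw":0.3},{"translation":[0.013,-0.013,-0.52],"spin":0,"claw":0.3},{"translation":[0.013,-0.013,-0.62],"spin":0,"claw":0.3},{"translation":[0.013,-0.013,-0.663],"spin":0,"claw":0.3},{"translation":[0.013,-0.013,-0.663],"spin":0,"claw":0.3},{"translation":[0.013,-0.013,-0.663],"spin":0,"claw":0.3}]' 50
python3 - <<'E'
from h import *
s=manip.observe(); print(s["tool_pos"],yaw(s))
for c in ["top","side"]:
    p=optics.capture(c); q=pts(p,p["depth"]>0)
    k=q[(abs(q[:,0]-470)<35)&(abs(q[:,1]+46)<30)&(q[:,2]>76)&(q[:,2]<92)]
    print(c,len(k),np.median(k[:,2]))
    k=k[(k[:,0]>442)].astype(np.float32)
    if len(k)>30:
        print(cv2.minAreaRect(k[:,:2]),k.max(0),k.min(0))
        for x in range(445,500,10):
            m=k[abs(k[:,0]-x)<5]
            if len(m)>5: print(x,m[:,1].min(),m[:,1].max())
E
```

```text
time: 14.17
tool_pos: [421.5, -46.5, 95.3]
eef_rot: [0.025, 1.0, 0.0, -0.0]
contact_force: [0.0, 0.3, -0.3]
width: 0.45
grasp_force: 50.1
[421.48441533 -46.49650915  95.26867538] 177.09952568746883
top 501 83.23784473066723Traceback (most recent call last):
  File "<stdin>", line 9, in <module>
cv2.error: OpenCV(4.12.0) /io/opencv/modules/imgproc/src/convhull.cpp:143: error: (-215:Assertion failed) total >= 0 && (depth == CV_32F || depth == CV_32S) in function 'convexHull'
```

Run:
```python
from h import *
for c in ["top","side"]:
    p=optics.capture(c); q=pts(p,p["depth"]>0)
    k=q[(abs(q[:,0]-475)<33)&(abs(q[:,1]+46)<30)&(q[:,2]>76)&(q[:,2]<92)]
    print(c,len(k))
    if len(k)>30:
        print(cv2.minAreaRect(np.ascontiguousarray(k[:,:2],dtype=np.float32)),k.max(0),k.min(0))
        for x in range(445,500,10):
            m=k[abs(k[:,0]-x)<5]
            if len(m)>5: print(x,m[:,1].min(),m[:,1].max())
```

```text
top 494
((470.6976013183594, -45.34541320800781), (39.51083755493164, 53.301570892333984), 87.93079376220703) [497.34853989 -24.93290443  88.19339621] [444.73974222 -65.53698576  76.98797259]
445 -31.785956421539737 -25.04381650518772
455 -38.58036035273557 -24.93290442780463
465 -50.93315172861827 -25.916205473956325
475 -64.93859395314755 -26.606411568402535
485 -65.53698575732864 -26.60952367658058
495 -65.50035811760361 -26.496822865652433
side 128
((470.4627380371094, -46.991554260253906), (56.44580841064453, 41.255855560302734), 1.1499801874160767) [498.42440819 -26.68927205  85.31071081] [442.05022884 -68.06667311  79.6827484 ]
445 -68.06667311058925 -26.85583769940365
455 -67.27707823849266 -26.689614344546385
475 -64.70918361556164 -27.056446215366464
485 -66.77573347371788 -26.689272049809233
495 -67.19447963434857 -26.99400276755682
```

```bash
python3 -m handwheel '[{"translation":[0,-0.007,-0.03],"spin":0,"claw":0.3},{"translation":[0,-0.013,-0.06],"spin":0,"claw":0.3},{"translation":[0,-0.013,-0.09],"spin":0,"claw":0.3},{"translation":[0,-0.013,-0.11],"spin":0,"claw":0.3},{"translation":[0,-0.013,-0.118],"spin":0,"claw":0.3},{"translation":[0,-0.013,-0.118],"spin":0,"claw":0.3},{"translation":[0,-0.013,-0.118],"spin":0,"claw":0.3}]' 50
python3 -m handwheel '[{"translation":[0,0,-0.004],"spin":0,"claw":0.3},{"translation":[0,0,-0.008],"spin":0,"claw":0.3},{"translation":[0,0,-0.008],"spin":0,"claw":0.3}]' 50
```

```text
time: 14.9
tool_pos: [421.5, -48.7, 77.5]
eef_rot: [0.026, 1.0, 0.0, -0.0]
contact_force: [0.2, -0.5, -0.9]
width: 0.446
grasp_force: 50.2
time: 15.15
tool_pos: [421.6, -48.7, 76.4]
eef_rot: [0.026, 1.0, -0.0, 0.0]
contact_force: [0.3, -0.1, -1.4]
width: 0.449
grasp_force: 50.2
```

```bash
python3 -m handwheel '[{"translation":[0,0,-0.004],"spin":0,"claw":0.3},{"translation":[0,0,-0.008],"spin":0,"claw":0.3},{"translation":[0,0,-0.008],"spin":0,"claw":0.3}]' 50
```

```text
time: 15.4
tool_pos: [421.7, -48.8, 75.9]
eef_rot: [0.026, 1.0, -0.0, 0.0]
contact_force: [-2.7, 0.0, 9.5]
width: 0.444
grasp_force: 51.0
```

```bash
python3 -m handwheel '[{"translation":[0,0,0.004],"spin":0,"claw":0.3},{"translation":[0,0,0.004],"spin":0,"claw":0.44},{"translation":[0,0,0.004],"spin":0,"claw":0.48},{"translation":[0,0,0.004],"spin":0,"claw":0.55},{"translation":[0,0,0.004],"spin":0,"claw":0.65},{"translation":[0,0,0.004],"spin":0,"claw":0.65},{"translation":[0,0,0.004],"spin":0,"claw":0.65},{"translation":[0,0,0.004],"spin":0,"claw":0.65}]'
python3 -m handwheel '[{"translation":[0,0,0.03],"spin":0,"claw":0.65},{"translation":[0,0,0.1],"spin":0,"claw":0.65},{"translation":[0,0,0.25],"spin":0,"claw":0.65},{"translation":[0,0,0.45],"spin":0,"claw":0.65},{"translation":[0,0,0.65],"spin":0,"claw":0.65},{"translation":[0,0.15,0.85],"spin":0,"claw":0.3},{"translation":[0,0.4,0.9],"spin":0,"claw":0},{"translation":[0,0.65,0.9],"spin":0,"claw":0},{"translation":[0,0.9,0.9],"spin":0,"claw":0},{"translation":[0,1.0,0.9],"spin":0,"claw":0},{"translation":[0,1.0,0.9],"spin":0,"claw":0}]'
python3 - <<'E'
from h import *
s=manip.observe(); print(s["tool_pos"],yaw(s),s["joint_positions"])
p=optics.capture("top"); cv2.imwrite("pics/top4.png",cv2.resize(p["pixels"][100:320,240:480],(654,600)))
q=pts(p,p["depth"]>0)
k=q[(abs(q[:,0]-452)<60)&(abs(q[:,1]+46)<28)&(q[:,2]>57)&(q[:,2]<70)]
print(len(k),np.median(k[:,2]),cv2.minAreaRect(np.ascontiguousarray(k[:,:2],dtype=np.float32)))
for x in outline_of("blank_top",p)[:1]: m=pts(p,x["region"]);print(x["score"],cv2.minAreaRect(np.ascontiguousarray(m[:,:2],dtype=np.float32)))
print(tip_of("post",p)[:1])
E
```

```text
time: 16.07
tool_pos: [421.6, -48.8, 75.8]
eef_rot: [0.026, 1.0, 0.0, -0.0]
contact_force: [0.1, 0.2, -0.1]
width: 0.653
grasp_force: 0.0
time: 16.98
tool_pos: [421.3, 104.0, 211.3]
eef_rot: [0.023, 1.0, 0.0, 0.0]
contact_force: [0.8, 0.0, 0.1]
width: 0.001
grasp_force: 0.0
[421.30019885 103.97937704 211.32468714] 177.35137437712393 [ 0.07094115  0.15190565 -0.5476325   0.87056473  0.00091666  0.11716871]
0 nan ((0.0, 0.0), (0.0, 0.0), 0.0)
[]
  return _methods._mean(a, axis=axis, dtype=dtype,
  ret = ret.dtype.type(ret / rcount)
```

View pics/top4.png

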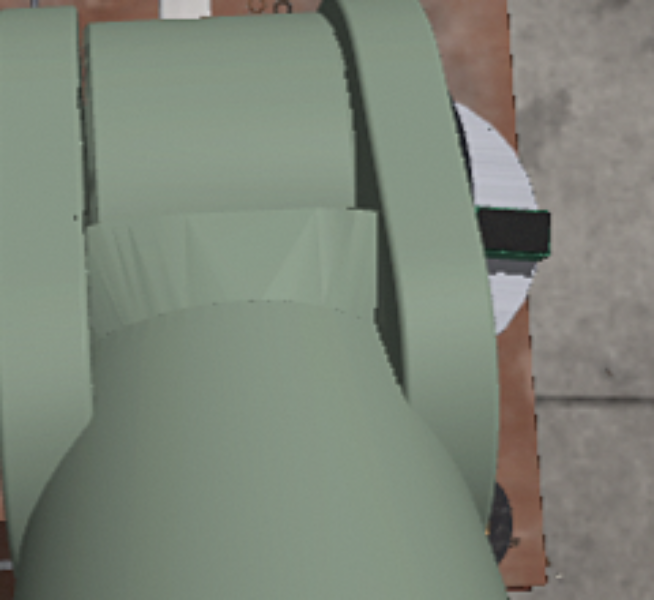

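The arm hides the table from above (only the far pad shows at (520,235)), so I'll move to the push start above the post and use the side camera.

```bash
python3 -m handwheel '[{"translation":[0.1,-0.1,0],"spin":0.03,"claw":0},{"translation":[0.25,-0.25,0],"spin":0.07,"claw":0},{"translation":[0.4,-0.4,0],"spin":0.11,"claw":0},{"translation":[0.491,-0.489,0],"spin":0.15,"claw":0},{"translation":[0.491,-0.489,0],"spin":0.154,"claw":0},{"translation":[0.491,-0.489,0],"spin":0.154,"claw":0}]'
python3 - <<'E'
from h import *
s=manip.observe(); print(s["tool_pos"],yaw(s))
for c in ["side","wrist"]:
    p=optics.capture(c); cv2.imwrite(f"pics/{c}5.png",p["pixels"])
    q=pts(p,p["depth"]>0)
    k=q[(abs(q[:,0]-452)<60)&(abs(q[:,1]+46)<32)&(q[:,2]>57)&(q[:,2]<70)]
    print(c,len(k))
    if len(k)>20: print(np.median(k,0),cv2.minAreaRect(np.ascontiguousarray(k[:,:2],dtype=np.float32)))
    for x in outline_of("blank_top",p)[:2]:
        m=pts(p,x["region"]);
        m=m[(m[:,2]>57)&(m[:,2]<70)]
        if len(m)>20: print("net",x["score"],np.median(m,0),cv2.minAreaRect(np.ascontiguousarray(m[:,:2],dtype=np.float32)))
    for n in ["post","load_pad"]: print(n,[(x["xyz"],x["score"]) for x in tip_of(n,p)[:2]])
E
```

```text
time: 17.63
tool_pos: [495.5, 25.8, 210.5]
eef_rot: [-0.212, 0.977, 0.0, -0.0]
contact_force: [-0.4, -0.3, -0.1]
width: -0.002
grasp_force: 0.0
[495.45369052  25.75225743 210.4909137 ] 204.4965450231055
side 255
[445.61684131 -43.99440103  63.21970664] ((452.6952819824219, -47.713218688964844), (44.23093032836914, 89.8014144897461), 88.16696166992188)
net 0.54 [444.50702338 -43.67667703  63.24441358] ((452.83221435546875, -47.354835510253906), (42.17206954956055, 86.53033447265625), 89.32445526123047)
post [([471.2, 9.3, 103.6], 0.89), ([453.8, -53.3, 61.2], 0.6)]
load_pad [([452.7, -50.0, 60.2], 0.56), ([415.7, 97.4, -1.7], 0.46)]
wrist 6119
[450.35517887 -50.35570866  63.85830931] ((453.3162536621094, -50.362884521484375), (40.27284240722656, 90.10031127929688), 88.41561889648438)
net 0.71 [450.43483397 -50.29553163  63.85871328] ((453.2816162109375, -50.32341003417969), (40.19581604003906, 90.02888488769531), 88.41561889648438)
net 0.43 [527.17319961 -59.95995689  60.00143927] ((517.2279052734375, -47.578086853027344), (148.10952758789062, 163.18499755859375), 42.03046417236328)
post [([466.0, 6.8, 104.2], 0.87)]
load_pad []
```

View pics/wrist5.png

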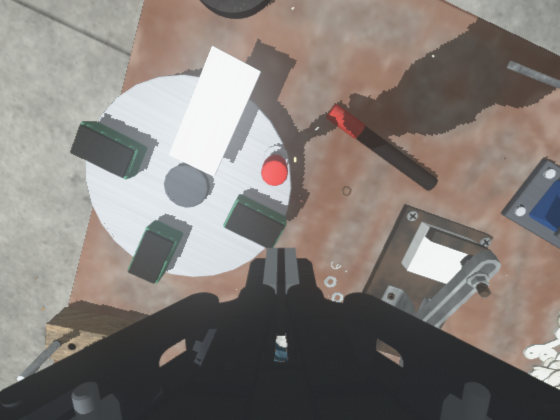

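The wrist view shows the blank flat on its pad at px (215,110), pointing at the hub (187,185), with the post at (274,170). Next I check the centring against the other pads in the same camera.

Run:
```python
from h import *
p=optics.capture("wrist"); q=pts(p,p["depth"]>0)
c=np.array([521.3,-52]); C={}
for a in [267,357,87]:
    t=c+70*np.array([np.cos(np.radians(a)),np.sin(np.radians(a))])
    m=q[(np.hypot(*(q[:,:2]-t).T)<35)&(q[:,2]>58)&(q[:,2]<63)]
    R=cv2.minAreaRect(np.ascontiguousarray(m[:,:2],dtype=np.float32)); print(a,R); C[a]=np.array(R[0])
ax=(C[267]+C[87])/2; print("axis",ax,"pad",2*ax-C[357], "ang",np.degrees(np.arctan2(*(C[87]-C[267])[::-1])))
m=q[(abs(q[:,0]-466)<25)&(abs(q[:,1]-8)<25)&(q[:,2]>116)&(q[:,2]<125)]; print("post",cv2.minEnclosingCircle(np.ascontiguousarray(m[:,:2],dtype=np.float32)))
```

```text
267 ((519.3320922851562, -123.26665496826172), (46.36368942260742, 26.423908233642578), 87.08432006835938)
357 ((592.7147216796875, -57.14740753173828), (26.307920455932617, 46.92396545410156), 86.89066314697266)
87 ((526.3527221679688, 16.46533203125), (45.97503662109375, 26.33945655822754), 87.25212097167969)
axis [522.84240723 -53.40066147] pad [452.97009277 -49.65391541] ang 87.12367584289471
post ((466.1295471191406, 9.495050430297852), 8.853014945983887)
```

Blank and pad agree within 1 mm and 2 deg. Now lower beside the post and work out the arc.

```bash
python3 -m handwheel '[{"translation":[0,0,-0.15],"spin":0,"claw":0},{"translation":[0,0,-0.35],"spin":0,"claw":0},{"translation":[0,0,-0.5],"spin":0,"claw":0},{"translation":[0,0,-0.58],"spin":0,"claw":0},{"translation":[0,0,-0.597],"spin":0,"claw":0},{"translation":[0,0,-0.597],"spin":0,"claw":0}]'
python3 - <<'E'
from h import *
s=manip.observe(); t=np.array(s["tool_pos"][:2]); c=np.array([522.3,-52.])
v=t-c; r0=np.hypot(*v); f0=np.degrees(np.arctan2(v[1],v[0])); print(s["tool_pos"],r0,f0)
def step(base,f,n):
    for a in np.arange(0,n)*3.4+f:
        a=min(a,211); P=c+85*np.array([np.cos(np.radians(a)),np.sin(np.radians(a))]); print(round(a,1),np.round((P-base)/150,3),round((a-f0)/180,3)); 
    return P
print(1); P=step(t,f0,16); print(2); P=step(P,f0+15*3.4+3.4,16)
E
```

```text
time: 18.58
tool_pos: [494.6, 28.2, 120.6]
eef_rot: [-0.215, 0.977, 0.0, -0.001]
contact_force: [0.0, -0.3, 0.5]
width: -0.001
grasp_force: 0.0
[494.57950643  28.1797181  120.64966379] 84.83638935325342 109.0717772806762
1
109.1 [-0.     0.001] 0.0
112.5 [-0.032 -0.011] 0.019
115.9 [-0.062 -0.025] 0.038
119.3 [-0.092 -0.04 ] 0.057
122.7 [-0.121 -0.058] 0.076
126.1 [-0.149 -0.077] 0.094
129.5 [-0.175 -0.097] 0.113
132.9 [-0.201 -0.119] 0.132
136.3 [-0.225 -0.143] 0.151
139.7 [-0.247 -0.168] 0.17
143.1 [-0.268 -0.194] 0.189
146.5 [-0.288 -0.222] 0.208
149.9 [-0.305 -0.25 ] 0.227
153.3 [-0.321 -0.28 ] 0.246
156.7 [-0.336 -0.31 ] 0.264
160.1 [-0.348 -0.341] 0.283
2
163.5 [-0.011 -0.032] 0.302
166.9 [-0.019 -0.064] 0.321
170.3 [-0.026 -0.097] 0.34
173.7 [-0.03  -0.131] 0.359
177.1 [-0.033 -0.164] 0.378
180.5 [-0.034 -0.198] 0.397
183.9 [-0.033 -0.231] 0.416
187.3 [-0.029 -0.265] 0.434
190.7 [-0.024 -0.298] 0.453
194.1 [-0.017 -0.331] 0.472
197.5 [-0.008 -0.363] 0.491
200.9 [ 0.003 -0.395] 0.51
204.3 [ 0.016 -0.426] 0.529
207.7 [ 0.031 -0.456] 0.548
211 [ 0.047 -0.485] 0.566
211 [ 0.047 -0.485] 0.566
```

```bash
python3 -m handwheel '[{"translation":[-0.016,-0.005,0],"spin":0.01,"claw":0},{"translation":[-0.032,-0.011,0],"spin":0.019,"claw":0},{"translation":[-0.047,-0.018,0],"spin":0.029,"claw":0},{"translation":[-0.062,-0.025,0],"spin":0.038,"claw":0},{"translation":[-0.077,-0.032,0],"spin":0.048,"claw":0},{"translation":[-0.097,-0.043,0],"spin":0.06,"claw":0},{"translation":[-0.121,-0.058,0],"spin":0.076,"claw":0},{"translation":[-0.149,-0.077,0],"spin":0.094,"claw":0},{"translation":[-0.175,-0.097,0],"spin":0.113,"claw":0},{"translation":[-0.201,-0.119,0],"spin":0.132,"claw":0},{"translation":[-0.225,-0.143,0],"spin":0.151,"claw":0},{"translation":[-0.247,-0.168,0],"spin":0.17,"claw":0},{"translation":[-0.268,-0.194,0],"spin":0.189,"claw":0},{"translation":[-0.288,-0.222,0],"spin":0.208,"claw":0},{"translation":[-0.305,-0.25,0],"spin":0.227,"claw":0},{"translation":[-0.321,-0.28,0],"spin":0.246,"claw":0},{"translation":[-0.336,-0.31,0],"spin":0.264,"claw":0},{"translation":[-0.348,-0.341,0],"spin":0.283,"claw":0}]'
python3 -m handwheel '[{"translation":[-0.011,-0.032,0],"spin":0.019,"claw":0},{"translation":[-0.019,-0.064,0],"spin":0.038,"claw":0},{"translation":[-0.026,-0.097,0],"spin":0.057,"claw":0},{"translation":[-0.03,-0.131,0],"spin":0.076,"claw":0},{"translation":[-0.033,-0.164,0],"spin":0.095,"claw":0},{"translation":[-0.034,-0.198,0],"spin":0.114,"claw":0},{"translation":[-0.033,-0.231,0],"spin":0.133,"claw":0},{"translation":[-0.029,-0.265,0],"spin":0.151,"claw":0},{"translation":[-0.024,-0.298,0],"spin":0.17,"claw":0},{"translation":[-0.017,-0.331,0],"spin":0.189,"claw":0},{"translation":[-0.008,-0.363,0],"spin":0.208,"claw":0},{"translation":[0.003,-0.395,0],"spin":0.227,"claw":0},{"translation":[0.009,-0.41,0],"spin":0.236,"claw":0},{"translation":[0.013,-0.42,0],"spin":0.24,"claw":0},{"translation":[0.013,-0.42,0],"spin":0.24,"claw":0}]'
python3 - <<'E'
from h import *
s=manip.observe(); print(s["tool_pos"],yaw(s))
for c in ["side","wrist"]:
    p=optics.capture(c); cv2.imwrite(f"pics/{c}6.png",p["pixels"])
    for n in ["post","load_pad","blank_top"]: print(c,n,[(np.round(x["xyz"]),x["score"]) for x in tip_of(n,p)[:2]])
E
```

```text
time: 20.08
tool_pos: [443.8, -22.8, 122.7]
eef_rot: [-0.615, 0.788, -0.0, 0.001]
contact_force: [0.2, 2.2, 0.5]
width: 0.001
grasp_force: 1.0
time: 21.33
tool_pos: [446.0, -86.7, 122.4]
eef_rot: [0.861, -0.508, 0.001, -0.0]
contact_force: [0.2, -0.4, 0.1]
width: -0.004
grasp_force: 0.0
[446.03514551 -86.71344397 122.38518045] -61.100830960478724
side post [(array([ 461., -108.,  103.]), 0.95)]
side load_pad [(array([ 520., -125.,   62.]), 0.91), (array([ 522., -126.,   58.]), 0.2)]
side blank_top [(array([ 520., -126.,   58.]), 0.59)]
wrist post [(array([ 458., -111.,  102.]), 0.82)]
wrist load_pad []
wrist blank_top [(array([ 519., -125.,   57.]), 0.93)]
```

The post is at 222 deg, which is the next detent. Back off, lift, and verify.

```bash
python3 -m handwheel '[{"translation":[-0.03,0.06,0],"spin":0,"claw":0},{"translation":[-0.06,0.12,0],"spin":0,"claw":0},{"translation":[-0.06,0.12,0.15],"spin":0,"claw":0},{"translation":[-0.06,0.12,0.4],"spin":0,"claw":0},{"translation":[-0.06,0.12,0.6],"spin":0,"claw":0},{"translation":[-0.06,0.12,0.75],"spin":0,"claw":0},{"translation":[-0.06,0.12,0.75],"spin":0,"claw":0},{"translation":[-0.06,0.12,0.75],"spin":0,"claw":0}]'
python3 - <<'E'
from h import *
p=optics.capture("wrist"); cv2.imwrite("pics/w7.png",p["pixels"]); q=pts(p,p["depth"]>0)
c=np.array([522.5,-52.7]); C={}
for a in [177,267,357,87]:
    t=c+70*np.array([np.cos(np.radians(a)),np.sin(np.radians(a))])
    m=q[(np.hypot(*(q[:,:2]-t).T)<(60 if a==267 else 35))&(q[:,2]>(62 if a==267 else 58))&(q[:,2]<(68 if a==267 else 63))]
    print(a,len(m),len(m)>9 and cv2.minAreaRect(np.ascontiguousarray(m[:,:2],dtype=np.float32)))
p=optics.capture("side")
for n in ["blank_mid","blank_low","marker","post"]: print(n,[(np.round(x["xyz"]),round(x["score"],2)) for x in tip_of(n,p)[:2]])
E
```

```text
time: 22.4
tool_pos: [436.3, -67.7, 234.7]
eef_rot: [0.861, -0.508, 0.001, -0.0]
contact_force: [0.2, -0.7, -0.6]
width: -0.004
grasp_force: 0.0
177 1323 ((453.1026306152344, -49.96920394897461), (26.285995483398438, 45.985416412353516), 87.17494201660156)
267 5391 ((520.6146240234375, -123.18736267089844), (90.16288757324219, 40.320194244384766), 89.35584259033203)
357 1637 ((592.7639770507812, -57.15592575073242), (26.67772102355957, 46.16993713378906), 86.53523254394531)
87 1262 ((526.6647338867188, 15.928788185119629), (46.57704162597656, 26.16752815246582), 87.64237213134766)
blank_mid [(array([401., 313.,  70.]), 0.82)]
blank_low []
marker [(array([414., 100.,  -0.]), 0.49)]
post [(array([ 464., -111.,  103.]), 0.59)]
```

View pics/w7.png

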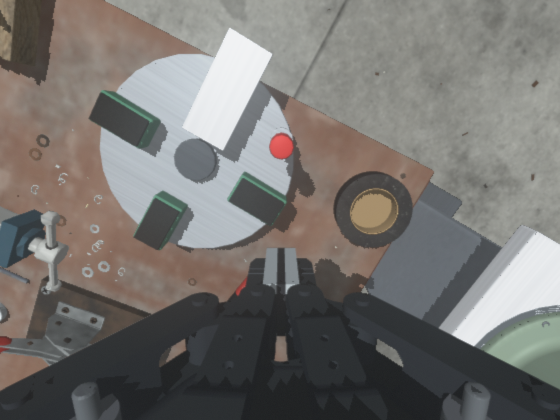

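The wrist view shows the blank lying square on its pad at px (228,88), with the table a quarter turn on. The blank centre is at (520.6, -123.2) against the expected (519.2, -123.1), within about 2 mm. The marker has not moved noticeably and the middle blank is still in the magazine. I'm handing in.

```bash
python3 -c "
from workcell import manip
print(manip.hand_in())"
```

```text
the job is handed in; nothing more can be done
None
```

The job is handed in (no verdict came back): the blank lies about 2 mm from the pad's centre with the table in its next detent, done in about 22.5 s of the 61 s allowed; the lowest blank did not show in the final check, but the middle one is in place and the marker has not moved noticeably.

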